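# Lever the snap-in cover off a terminal box with a flat screwdriver

## Robot

A 6-joint arm with a two-finger parallel gripper is mounted at the origin on the work surface; the furniture and walls round the work are solid. World frame = base frame: x ahead of the robot, y to its left, z up, the work surface at z = 0. Lengths are in mm, angles in degrees, forces in N, time in s.
With the tool pointing down it reaches from about 325 to 900 mm from the base axis. Payload 6.1 kg.
Tool frame: the origin (TCP) lies at the very end of the fingers, on their centre line; the grasp point (between the pads) lies 19 mm behind it; z points along the fingers, y is the line along which they close (so a half turn about z gives the same grasp; the last joint's range is limited). The gripper opens to 85 mm and grips with 20 to 120 N. Pads are 22 mm wide; open, the fingers measure 114 mm over their backs; the gripper's body (76 mm by 85 mm) begins 54 mm behind the grasp point. The pads swing forward as they close: fully open they stand 13 mm farther back than shut.
Start: joints at [-71.797, 12.628, 87.462, -0, 79.91, -7.225], TCP at [268.351, -564.45, 231.3] pointing down, gripper open.
Joint ranges: [-170.65, 170.65], [-52.31, 119.04], [5.05, 147.46], [-71.25, 251.25], [11.57, 151.72], [-153.62, 153.62]. Speed limits (degrees/s): [147.25, 147.25, 172.46, 180, 180, 180].

## Interface

Orientations are given as [roll, pitch, yaw] about the fixed x, y, z axes, in that order (R = Rz(yaw) Ry(pitch) Rx(roll)).
In Python, from rig import r, get_image, get_state, close_job gives the robot as it stands (r), with the cameras as plain functions, the readings as plain functions and the job as plain functions.
- The arm moves only by the shell command python3 nudge.py 'ROWS' [FORCE]. ROWS is a JSON object whose key "plan" holds a list of rows, 1 to 10 of them, each of 7 numbers: dx, dy, dz in normalised numbers (1 is 80 cm), then a rotation vector rx, ry, rz in fractions of the full range, 1 being 360 degrees, then the finger opening in mm; each row is the pose to reach, as a shift and turn from the pose commanded when the command began, along the tool's axes at that moment; what a row does not reach only later rows make up. A row lasts 1/8 s, in which the tool goes at most 62.5 mm and 10.7 degrees, less where a joint would pass 70% of its speed; a pose out of reach is approached as far as the arm can. The fingers move at their own pace and stop on an object; FORCE is the grip in N (left out, the last holds). Time passes only in rows, so rows that do not move let the fingers close. It prints the time, the measured TCP pose, the force, the opening and the grip force at its end. Shift and turn numbers lie between -1 and 1, and a call with a number outside is refused. Input that does not fit is refused with a message, and nothing moves.
- get_state(): the state, without advancing time (a new reading comes with each control period).
- get_image(name): name is "scene" or "top" or "wrist"; returns a dict with "pixels" (420x560x3 uint8, blue, green, red), "vertical_fov" (degrees; the focal length in pixels is half the picture's height over the tangent of half this angle, whatever the lens; pixels are square), "cx", "cy" (the principal point, pixels), "position" and "rotation" of the camera in the world. Camera axes: x right, y up, looking along -z (the intrinsics and any distortion apply to the point x, -y, -z); pixel columns grow to the right and rows downward; lengths in mm; the calibration is good to about 2 mm. A picture is of the moment at which its call begins. There is no depth.
- close_job(): hands the job in; it is judged then, once.
The state is a dict: "time": time; "q": joint angles; "joint_vel": joint speeds; "joint_efforts": joint torques, N m; "position": TCP position; "eef_rot": TCP orientation; "ft_force": force on the tool from outside, world axes, zero at the start; "torque": the same for the moment, N m; "finger_gap": finger opening in mm; "grasp_force": force on a finger pad.
Only numpy, scipy, OpenCV 4.12 (cv2) and the standard library are available. Lean on these libraries where they do the work, as an engineer would, in place of code of your own. Each camera call takes 0.05 s, during which the arm holds its last target. There are 200 camera calls.

## Task

Open the grey terminal box on the bench so that its terminals can be reached: put the blade of the screwdriver into the notch in the end of the box, under the edge of the flush snap-in cover, and lever that end of the cover up past its catches. Then lift the cover away by hand and set it down gently (not dropped or flung) on the bench clear of the box, flat with its outer face up, leave the screwdriver lying on the bench, and leave the things standing around where they are.

Things in the scene. Friction and masses are not known exactly. Their poses are not given: they have to be found in the camera images.
- terminal_box: Grey cast box screwed to the bench, 136 x 76 x 70 mm, fixed; origin at the centre of its underside, x along its length towards the end with two black cable glands, z up. Rim at z = 70 mm; side walls 6.5 mm, end walls 8.5 mm thick. The -x end has the pry notch. Two terminal strips stand inside, their tops below z = 25 mm.
- notch (a point): Middle of the outer edge of the notch's sill (the fulcrum), on the box's -x end face, z = 55 mm of the box. The notch is a U-shaped cut in the end wall, 18 mm wide, open at the top, its sill 8.5 mm thick and 15 mm below the rim. Over the sill is a 10 mm high gap under the cover's plate; from there the way in under the cover is free for 100 mm along the box's +x.
- cover: Grey snap-in cover, loose, about 0.1 kg, 116 x 60 x 17 mm, flush in the box's top, origin 53 mm over the box's while closed. A 5 mm plate on a 12 mm skirt: it lies level on a flat surface. Origin: centre of the skirt's underside; x along its length, as the box's; z to the outer face. Two beads at its -x end are held under sprung catches in the box's end wall, beside the notch.
- cover_lip (a point): Middle of the cover's -x edge on its outer face, over the notch; level with the rim while closed. 10 to 20 N upwards near here snaps the cover free. Once this edge has been raised about 10 mm the beads rest on top of the catches and the edge stays 9 to 11 mm proud of the rim by itself.
- screwdriver: Flat-blade screwdriver with a yellow handle lying on the bench, 158 mm long; origin on the bench under its middle when lying, x along it towards the tip, its long axis at z = 14 mm. Handle 27 mm thick from x = -79 to +19 mm (grip it across, near x = -20 mm), shaft 6.4 mm thick from x = 19 to 77 mm.
- screwdriver_tip (a point): End of the blade, on the screwdriver's long axis. Apart from the screwdriver the bench between the box and the transformers (x 0.46 to 0.70, y -0.19 to 0) is clear.
- flux: Bystander: white squeeze bottle with red nozzle, 53 mm across, 156 mm tall, origin under its middle.
- varnish: Bystander: red-brown tin, 70 mm across, 79 mm tall, origin under its middle.
- meter: Bystander: multimeter lying on its back, 140 x 74 x 40 mm, origin under its middle.
- tape: Bystander: roll of tape lying flat, 62 mm across, 18 mm high, origin under its middle.
- cover_grip (a point): Point on the middle line of the cover's outer face, 16 mm in from its -x edge. Once that end stands proud, the cover can be gripped here across its 60 mm width with the fingertips just above the box's rim.
- cover_tabs (a point): Middle of the cover's +x edge, at its two hook tabs, which reach 5 mm under the lip of the box's far wall and are its hinge. To take the cover out, raise the -x edge to at least 25 mm over the rim, turning about this point, draw the cover about 8 mm towards the box's -x, then lift.

How it is judged:
By the outcome, as a careful person would: the job done as asked, in the order asked, and still so for the second after the job is handed in, with the robot touching nothing.
It also fails if it takes over 70 s, if anything falls off the work surface, if the arm or the gripper's body presses on something with over 40 N, if the wrist force passes 120 N, or if a joint passes its speed limit or range.

## Working session

There is one attempt and no reset: what is moved stays moved. The work goes in short steps, Python scripts to look and compute and a shell command to move; the robot and the scene stay as the last step left them, time stands still between calls to the robot, and variables do not carry over. Pictures are saved under pics/ and viewed, at most 10 in all, crops included, and the job is handed in when it is done.

```bash
ls; mkdir -p pics
cat > h.py <<'E'
import numpy as np, cv2, json
from rig import r, get_image, get_state, close_job
from scipy.spatial.transform import Rotation as R
def cam(n):
    d=get_image(n); d['n']=n; return d
def f(d): return 210/np.tan(np.radians(d['vertical_fov']/2))
def ray(d,u,v):
    K=f(d); k=np.array([(u-d['cx'])/K,-(v-d['cy'])/K,-1.])
    return np.array(d['position']),np.array(d['rotation'])@k
def onz(d,u,v,z):
    p,k=ray(d,u,v); return p+k*(z-p[2])/k[2]
def proj(d,P):
    c=np.array(d['rotation']).T@(np.array(P)-d['position']); K=f(d)
    return d['cx']+K*c[0]/-c[2], d['cy']-K*c[1]/-c[2]
E
python3 - <<'E'
from h import *
for n in ['scene','top']:
    d=cam(n); cv2.imwrite(f'pics/{n}0.png',d['pixels']); print(n,{k:v for k,v in d.items() if k!='pixels'})
E
```

```text
nudge.py
pics
rig.py
scene {'vertical_fov': 51.43481309972015, 'cx': 277.60648289480883, 'cy': 207.68085523574445, 'position': array([-24.36249559, 857.31318804, 572.43576215]), 'rotation': array([  65.2638609 ,   -1.01966429, -142.38077233]), 'n': 'scene'}
top {'vertical_fov': 46.189995403917585, 'cx': 274.05313257226913, 'cy': 215.5494582962718, 'position': array([ 413.89508306,   37.53482467, 1390.8287976 ]), 'rotation': array([ 8.45085059e+00,  7.28263334e-02, -9.09367715e+01]), 'n': 'top'}
```

```bash
sed -i "s/d\['n'\]=n; return/d['rotation']=R.from_euler('xyz',d['rotation'],degrees=True).as_matrix(); return/" h.py
```

```text
(no output)
```

View pics/scene0.png

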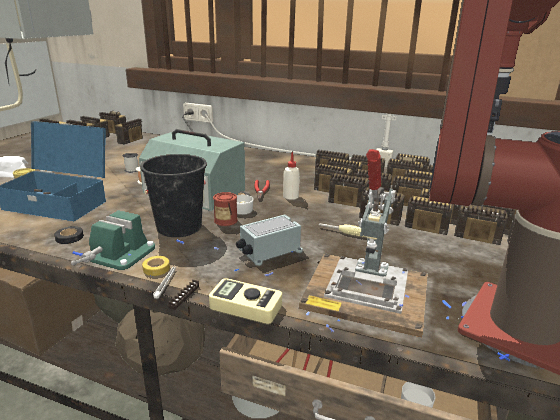

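View pics/top0.png

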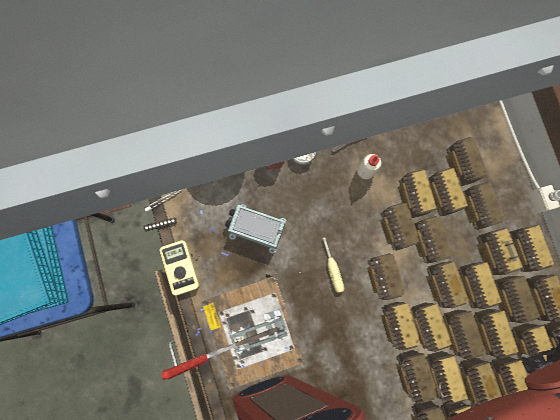

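Run:
```python
from h import *
d=cam('top'); im=d['pixels']; c=im[190:310,215:365]; cv2.imwrite('pics/topc.png',cv2.resize(c,(750,600),interpolation=cv2.INTER_CUBIC))
hsv=cv2.cvtColor(im,cv2.COLOR_BGR2HSV)
print(hsv[275,334],hsv[228,256],hsv[250,327],hsv[260,300])
m=cv2.inRange(hsv,(20,50,120),(35,255,255)); m[:,:305]=0; m[:,360:]=0;m[:225]=0;m[305:]=0
ys,xs=np.nonzero(m); print(len(xs),xs.min(),xs.max(),ys.min(),ys.max())
print(cv2.minAreaRect(np.c_[xs,ys].astype(np.float32)))
print(onz(d,337,292,14),onz(d,325,238,14))
for uv in [(230,207),(285,218),(283,247),(228,234)]: print(uv,onz(d,*uv,70))
```

```text
[ 29  52 255] [ 75   3 185] [ 20  26 214] [ 11  51 109]
376 306 359 225 301
((338.61767578125, 259.9706115722656), (77.85393524169922, 47.779518127441406), 75.96376037597656)
[ 402.10864365 -134.42736934   14.        ] [ 552.38744233 -106.01360785   14.        ]
(230, 207) [635.6153213  155.38014068  70.        ]
(285, 218) [602.93525408   6.45854202  70.        ]
(283, 247) [524.34758933  13.37323628  70.        ]
(228, 234) [561.89318764 161.01015831  70.        ]
```

View pics/topc.png

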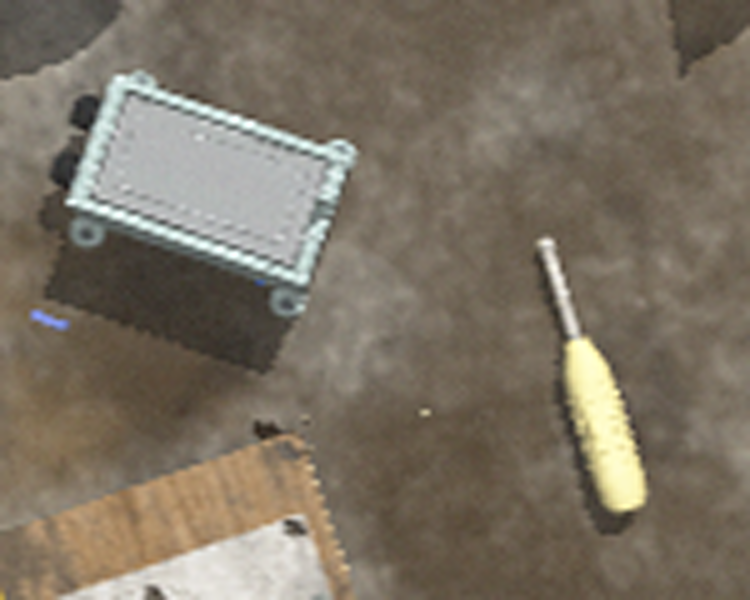

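```bash
cat >> h.py <<'E'
def line(d,z,mask):
    ys,xs=np.nonzero(mask); P=np.array([onz(d,x,y,z)[:2] for x,y in zip(xs,ys)]); return P
def rect(d,z,mask):
    n,l,s,c=cv2.connectedComponentsWithStats(mask); i=1+np.argmax(s[1:,4]); mm=(l==i).astype(np.uint8)
    P=line(d,z,mm).astype(np.float32); return cv2.minAreaRect(P), cv2.boxPoints(cv2.minAreaRect(P)), s[i]
E
python3 - <<'E'
from h import *
d=cam('top'); im=d['pixels']; hsv=cv2.cvtColor(im,cv2.COLOR_BGR2HSV)
for lo in [8,14]:
    m=cv2.inRange(hsv,(0,0,140),(180,lo,215)); z=np.zeros_like(m); z[200:255,222:292]=m[200:255,222:292]
    print(rect(d,70,z))
m=cv2.inRange(hsv,(22,55,140),(35,255,255)); z=np.zeros_like(m); z[250:300,320:350]=m[250:300,320:350]
print(rect(d,14,z))
g=lambda u,v,h:onz(d,215+(u+.5)/5-.5,190+(v+.5)/5-.5,h)
print(g(628,510,14),g(544,240,14))
for p in [(120,78),(352,150),(303,283),(70,205),(330,208)]: print(g(*p,70))
E
```

```text
(((584.0045776367188, 83.95097351074219), (116.03089141845703, 58.67919158935547), 69.79100036621094), array([[536.43    ,  39.64227 ],
       [591.49677 ,  19.371792],
       [631.57916 , 128.25967 ],
       [576.5124  , 148.53015 ]], dtype=float32), array([234, 209,  46,  34, 908], dtype=int32))
(((584.1776733398438, 83.55402374267578), (118.95185089111328, 59.27079391479492), 69.7195816040039), array([[535.7642 ,  38.03724],
       [591.36066,  17.49308],
       [632.5911 , 129.0708 ],
       [576.9947 , 149.61496]], dtype=float32), array([233, 209,  48,  34, 944], dtype=int32))
(((450.42864990234375, -130.49978637695312), (98.0020980834961, 29.108919143676758), 16.58370018005371), array([[ 399.31177, -130.5364 ],
       [ 407.61993, -158.43451],
       [ 501.54553, -130.46317],
       [ 493.23737, -102.56506]], dtype=float32), array([328, 257,  17,  35, 268], dtype=int32))
[ 403.05573262 -143.30365452   14.        ] [ 553.58870659 -101.55840438   14.        ]
[640.19137254 131.97008987  70.        ]
[598.55866753   6.54440614  70.        ]
[526.84458615  34.28532728  70.        ]
[571.09544084 159.36636179  70.        ]
[567.15006822  19.03711184  70.        ]
```

```bash
cat >> h.py <<'E'
def go(pos,rpy):
    s=get_state(); T=R.from_euler('xyz',s['eef_rot'],degrees=True); G=R.from_euler('xyz',rpy,degrees=True) if len(rpy)==3 else R.from_quat(rpy)
    d=T.inv().apply(np.array(pos)-s['position']); w=(T.inv()*G).as_rotvec(degrees=True)
    print('row',np.round(d,1),np.round(w,2),'dist',np.linalg.norm(d).round(),'ang',np.linalg.norm(w).round(1))
def tri(a,ua,b,ub):
    p,k=ray(a,*ua); q,l=ray(b,*ub); s,t=np.linalg.lstsq(np.c_[k,-l],q-p,rcond=None)[0]; return (p+s*k+q+t*l)/2,np.linalg.norm(p+s*k-q-t*l)
E
python3 - <<'E'
from h import *
s=get_state(); print(s)
a=cam('scene');b=cam('top'); print(tri(a,(373,152),b,(165,375)))
go([460,-128,130],[180,0,15.7])
E
```

```text
{'time': 0.2, 'q': array([-7.17966164e+01,  1.26605526e+01,  8.75018587e+01,  1.54562533e-03,
        7.99124775e+01, -7.22239479e+00]), 'joint_vel': array([ 0.00095368, -0.16711607, -0.29410636,  0.08927126, -0.05188023,
        0.00935368]), 'joint_efforts': array([ 9.12172673e-04, -4.96851325e+01, -3.89406824e+01, -2.09493801e-04,
        7.85194337e-03,  1.48948885e-05]), 'position': array([ 268.24407523, -564.07050093,  230.5789291 ]), 'eef_rot': array([-1.79925897e+02, -1.09243935e-02,  2.54254996e+01]), 'ft_force': array([-0.0871201 , -1.01956602,  0.14136714]), 'torque': array([-0.01708957,  0.00148719, -0.01498857]), 'grasp_force': 0.0, 'finger_gap': 85.13818579256007}
(array([247.80935257, 259.0602927 , 373.77083053]), np.float64(0.8458300590353599))
row [ 360.5 -311.6  101.2] [-0.04 -0.    9.73] dist 487.0 ang 9.7
```

Units first: shifts go in shares of 80 cm and turns go in shares of 360 degrees. So 360 mm is 0.45, -312 mm is -0.39, 9.7 degrees is 0.0269.

```bash
python3 nudge.py '{"plan": [[0.45,-0.39,0,0,0,0.0269,85],[0.45,-0.39,0,0,0,0.0269,85],[0.45,-0.39,0,0,0,0.0269,85],[0.45,-0.39,0,0,0,0.0269,85],[0.45,-0.39,0,0,0,0.0269,85],[0.45,-0.39,0,0,0,0.0269,85],[0.45,-0.39,0,0,0,0.0269,85],[0.45,-0.39,0.025,0,0,0.0269,85],[0.45,-0.39,0.0875,0,0,0.0269,85],[0.45,-0.39,0.0875,0,0,0.0269,85]]}' 60; python3 nudge.py '{"plan": [[0,0,0,0,0,0,85],[0,0,0,0,0,0,85]]}'
python3 - <<'E'
from h import *
d=cam('wrist'); im=d['pixels']; cv2.imwrite('pics/w1.png',im); print({k:v for k,v in d.items() if k!='pixels'})
hsv=cv2.cvtColor(im,cv2.COLOR_BGR2HSV)
m=cv2.inRange(hsv,(22,55,140),(35,255,255)); print(rect(d,14,m))
go([460,-128,3],[180,0,15.7])
E
```

```text
time: 1.55
position: [456.7, -126.2, 157.7]
eef_rot: [-179.7, 0.4, 15.8]
ft_force: [-0.4, 0.9, 0.9]
finger_gap: 85.0
grasp_force: 0.0
time: 1.8
position: [460.7, -129.3, 163.6]
eef_rot: [179.9, -0.2, 15.7]
ft_force: [0.2, -0.1, -0.6]
finger_gap: 84.9
grasp_force: 0.0
{'vertical_fov': 65.90026207498612, 'cx': 281.1782607907337, 'cy': 213.61397635197918, 'position': array([ 539.8627122 , -107.72052163,  306.834841  ]), 'rotation': array([[ 0.26995461,  0.91325992,  0.30509149],
       [-0.96287074,  0.25535027,  0.0876138 ],
       [ 0.00210898, -0.31741542,  0.94828424]])}
(((447.56817626953125, -132.62388610839844), (102.85943603515625, 27.64820671081543), 14.753633499145508), array([[ 394.31363, -132.35283],
       [ 401.35458, -159.08946],
       [ 500.82272, -132.89494],
       [ 493.78177, -106.15831]], dtype=float32), array([ 265,  157,   30,  104, 1420], dtype=int32))
row [ -0.7  -1.7 160.4] [ 0.13 -0.15 -0.04] dist 160.0 ang 0.2
```

View pics/w1.png

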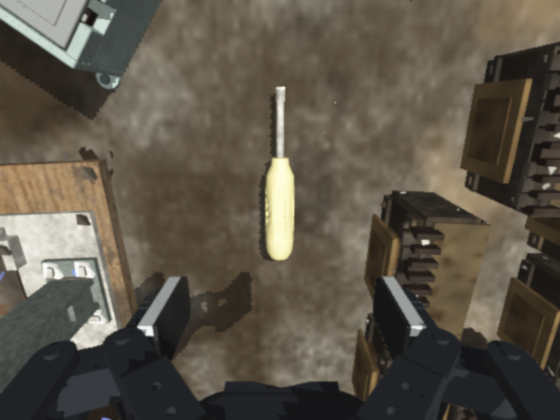

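Converted, 160 mm is 0.2, 155 mm is 0.1938, -0.5 degrees is -0.0014.

```bash
python3 nudge.py '{"plan": [[-0.0025,0,0.0625,0,0,-0.0014,50],[-0.0025,0,0.125,0,0,-0.0014,50],[-0.0025,0,0.175,0,0,-0.0014,50],[-0.0025,0,0.1938,0,0,-0.0014,50],[-0.0025,0,0.2,0,0,-0.0014,50],[-0.0025,0,0.2,0,0,-0.0014,50]]}'; python3 nudge.py '{"plan": [[0,0,0,0,0,0,20],[0,0,0,0,0,0,20],[0,0,0,0,0,0,20],[0,0,0,0,0,0,20],[0,0,0,0,0,0,20],[0,0,0,0,0,0,20]]}' 100
```

```text
time: 2.6
position: [458.8, -129.3, 2.7]
eef_rot: [179.9, -0.1, 16.2]
ft_force: [0.8, -0.7, -0.0]
finger_gap: 49.8
grasp_force: 0.0
time: 3.35
position: [458.9, -129.3, 3.1]
eef_rot: [179.9, -0.1, 16.2]
ft_force: [-2.0, 0.2, 7.3]
finger_gap: 22.8
grasp_force: 98.0
```

Converted, 3 mm is 0.0038, 0.7 degrees is 0.0019.

```bash
python3 nudge.py '{"plan": [[0,0,0,0,0,0,40],[0,0,0,0,0,0,40],[0,0,0.0038,0,0,0.0019,40],[0,0,0.0038,0,0,0.0019,40],[0,0,0.0038,0,0,0.0019,20],[0,0,0.0038,0,0,0.0019,20],[0,0,0.0038,0,0,0.0019,20],[0,0,0.0038,0,0,0.0019,20]]}' 100;  python3 nudge.py '{"plan": [[0,0,-0.0625,0,0,0,20],[0,0,-0.0625,0,0,0,20],[0,0,-0.125,0,0,0,20],[0,0,-0.125,0,0,0,20],[0,0,-0.125,0,0,0,20]]}'
python3 - <<'E'
from h import *
a=cam('scene');w=cam('wrist');t=cam('top')
A=cv2.resize(a['pixels'][180:300,280:420],(560,480),interpolation=cv2.INTER_CUBIC)
cv2.imwrite('pics/a2.png',np.hstack([A,]));cv2.imwrite('pics/w2.png',w['pixels']);cv2.imwrite('pics/t2.png',t['pixels'])
B=w['pixels'][60:420,100:460]; cv2.imwrite('pics/m2.png',np.hstack([cv2.resize(A,(420,360)),B]))
E
```

```text
time: 4.35
position: [459.3, -129.3, 0.2]
eef_rot: [179.9, -0.1, 15.5]
ft_force: [-1.4, 1.9, 17.3]
finger_gap: 23.3
grasp_force: 100.0
time: 4.97
position: [456.8, -128.3, 97.2]
eef_rot: [-179.9, 0.1, 15.5]
ft_force: [-0.5, 0.6, -1.1]
finger_gap: 23.0
grasp_force: 98.5
```

View pics/m2.png

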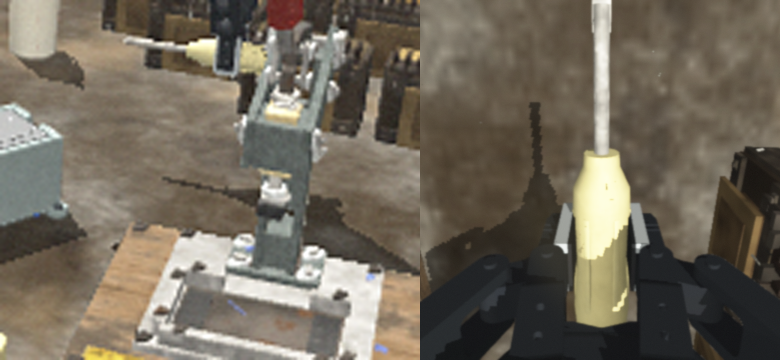

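Run:
```python
from h import *
a=cam('scene');w=cam('wrist'); 
g=cv2.cvtColor(w['pixels'],cv2.COLOR_BGR2GRAY).astype(int)
print([(y,g[y,270:294].max(),int(np.argmax(g[y,270:294])+270)) for y in range(0,80,4)])
hs=cv2.cvtColor(a['pixels'],cv2.COLOR_BGR2GRAY)[184:204,314:350]; print(hs[4:16])
E=[552.2,-101.9,111]
print(proj(w,E),proj(a,E))
print(get_state()['position'])
```

```text
[(0, np.int64(101), 271), (4, np.int64(93), 292), (8, np.int64(96), 292), (12, np.int64(100), 293), (16, np.int64(103), 292), (20, np.int64(100), 290), (24, np.int64(98), 291), (28, np.int64(99), 286), (32, np.int64(103), 285), (36, np.int64(107), 285), (40, np.int64(100), 285), (44, np.int64(93), 288), (48, np.int64(88), 293), (52, np.int64(88), 292), (56, np.int64(88), 293), (60, np.int64(251), 288), (64, np.int64(230), 283), (68, np.int64(216), 282), (72, np.int64(212), 290), (76, np.int64(205), 281)]
[[ 58  88  94  52  64  90  96  86  70  70  70  63  58  60  65  59  51  54
   50  46  57  76  84  84  82  76  76  77  79  82  80  81  77  78  79  82]
 [ 50  66  92  42  67  90  91  91  86  82  74  73  66  67  69  63  48  46
   49  48  53  78  79  81  72  67  78  71  82  80  73  88  82  82  75  82]
 [138 138 145 104  88  83  83  88  84  81  75  70  77  84  84  62  54  43
   44  48  58  79  81  87  71  66  73  71  73  74  68  74  78  70  78  82]
 [146 151 152 149 147 146 149 150 107  95  73  69  74  75  78  61  49  42
   45  49  60  78  81  81  69  72  74  76  78  77  78  73  76  70  66
[... 671 characters left out ...]
  69
   70 133 138 145 151 162 161 184 176 178 210 227 229 229 232 232 234 234]
 [158 159 158 165 156 160 153 155 156 158 158 153 155 157 123  61  38  36
   35  60  95  98  93  95  82  81 127 129 169 187 186 193 201 212 213 216]
 [154 157 158 159 158 163 160 155 154 154 147 149 149 151  98  60  59  62
   60  69  86  92  86  79  61  62  75  68 154 163 165 176 177 185 187 190]
 [154 152 153 150 150 153 153 156 149 144 144 145 147 149  90  50  56  53
   54  61  86  90  90  80  65  70  64  57  80 137 145 157 163 169 175 175]]
(np.float64(279.62204026880056), np.float64(54.657757114214206)) (np.float64(321.2883416862753), np.float64(191.71610792504848))
[ 456.67440213 -128.21518278   96.94975499]
```

Run:
```python
from h import *
a=cam('scene');w=cam('wrist'); 
g=cv2.cvtColor(w['pixels'],cv2.COLOR_BGR2GRAY).astype(int)
for y in (62,70,100,130,150): c=np.nonzero(g[y,265:300]>170)[0]+265; print(y,c.min(),c.max())
for wu in (280.5,282): print(tri(a,(321.3,193.4),w,(wu,59)))
print(tri(a,(349,196),w,(281,214)), proj(a,[552,-102,108]))
s=get_state(); print(s['torque'],s['eef_rot'])
```

```text
62 272 290
70 277 290
100 275 288
130 276 287
150 276 288
(array([ 552.08645634, -102.52847804,  105.76628081]), np.float64(0.18113584876040886))
(array([ 552.32000125, -103.0364691 ,  105.52643077]), np.float64(0.30481625536874324))
(array([ 486.03279944, -123.66615856,  107.09747816]), np.float64(15.857669704688046)) (np.float64(321.30427355570447), np.float64(192.7258082983061))
[-0.04420896  0.01428392 -0.03489832] [-1.79940510e+02  7.00176858e-02  1.55258740e+01]
```

Run:
```python
from h import *
a=cam('scene'); u=np.array([.9636,.2664,0])
p=np.array([456.7,-128.2,97])
for zr in (9,11,14):
    print(zr,[np.round(proj(a,p+u*s+[0,0,zr]),1) for s in (99,85,70,55,45)])
im=cv2.cvtColor(a['pixels'],cv2.COLOR_BGR2GRAY).astype(float)
for c in (322,325,330,335,340): 
    col=im[190:200,c]; print(c,col)
```

```text
9 [array([321.2, 193.4]), array([326.1, 194.2]), array([331.3, 195.1]), array([336.7, 196. ]), array([340.2, 196.6])]
11 [array([321.2, 192.7]), array([326.1, 193.6]), array([331.4, 194.4]), array([336.7, 195.3]), array([340.3, 195.9])]
14 [array([321.3, 191.7]), array([326.2, 192.6]), array([331.5, 193.4]), array([336.8, 194.3]), array([340.4, 194.9])]
322 [ 86. 107. 206. 173. 121. 154. 161. 159. 152. 151.]
325 [ 78.  67. 169. 203. 141. 148. 155. 153. 151. 145.]
330 [ 50.  47.  36. 239. 185. 125.  56.  40.  55.  53.]
335 [ 77.  75.  79.  73. 229. 178.  99.  85.  89.  94.]
340 [ 69.  73.  75.  67.  60. 211. 157.  77.  63.  61.]
```

Converted, 67 mm is 0.0838, 66 mm is 0.0825, -54.2 degrees is -0.1506.

```bash
python3 nudge.py '{"plan": [[0.025,0.0063,0,0,0,-0.025,20],[0.05,0.0125,0,0,0,-0.05,20],[0.075,0.0188,0,0,0,-0.075,20],[0.0825,-0.0163,0,0,0,-0.1,20],[0.0838,-0.0175,0,0,0,-0.125,20],[0.0838,-0.0175,0,0,0,-0.1506,20],[0.0838,-0.0175,0,0,0,-0.1506,20],[0.0838,-0.0175,0,0,0,-0.1506,20]]}'
python3 - <<'E'
from h import *
w=cam('wrist');a=cam('scene')
cv2.imwrite('pics/w3.png',w['pixels'])
d=np.array([np.cos(np.radians(69.75)),np.sin(np.radians(69.75)),0]); n=np.array([560.5,20,55])
print('notch px',proj(w,n),proj(w,n+[0,0,15])); 
l=np.array([-d[1],d[0],0]); C=np.array([584,83.8,70])
print([np.round(proj(w,C+sx*58*d+sy*30*l)) for sx,sy in((-1,-1),(-1,1),(1,1),(1,-1))])
go(n-(25+98.5)*d+[0,0,42-55+60-42+0-5+55-60+5-8.2-0],[180,0,69.75])
E
```

```text
time: 6.38
position: [518.3, -97.2, 98.2]
eef_rot: [-180.0, -0.0, 69.5]
ft_force: [-0.9, 0.2, -0.4]
finger_gap: 23.2
grasp_force: 98.6
notch px (np.float64(277.18755728895377), np.float64(13.979957391596088)) (np.float64(276.79678156946864), np.float64(5.34052708126444))
[array([343., -21.]), array([210., -20.]), array([ 184., -429.]), array([ 364., -430.])]
row [ 1.1 -1.1 51.4] [-0.   -0.   -0.15] dist 51.0 ang 0.1
```

View pics/w3.png

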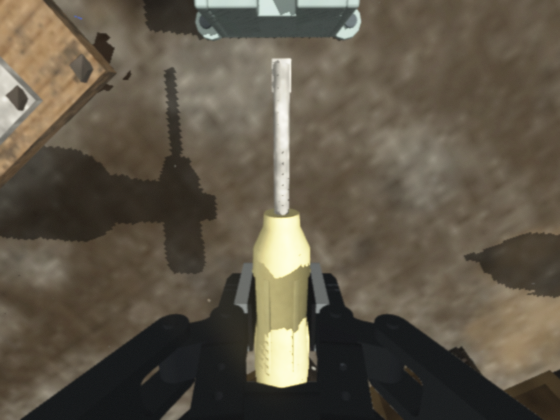

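```bash
cat >> h.py <<'E'
YB=69.75
d=np.array([np.cos(np.radians(YB)),np.sin(np.radians(YB)),0]); l=np.array([-d[1],d[0],0]); N=np.array([560.5,20,55.])
def box(P): P=np.array(P)-N; return np.round([P@d,P@l,P[2]],1)
E
python3 - <<'E'
from h import *
w=cam('wrist'); g=cv2.cvtColor(w['pixels'],cv2.COLOR_BGR2GRAY).astype(int)
for y in (0,2,6,10,14,18): print(y,g[y,190:364:3])
for y in (61,70,80,100): c=np.nonzero(g[y,262:302]>150)[0]+262; print(y,c.min(),c.max(),box(onz(w,(c.min()+c.max())/2,y,111)))
print(box(get_state()['position']))
E
```

```text
0 [ 41  57 203 221 222 212 196 216 217 214 215 214 214 215 216 216 216 218
 218 217 216 210 181 196 225 225 225 222 138 131 130 130 131 131 131 109
 177 215 213 213 211 212 211 212 213 214 214 217 215 215 213 211 183 207
 217 219 203  91]
2 [ 42  57 200 222 222 213 193 217 215 213 213 213 213 215 215 216 217 217
 218 216 214 213 181 195 225 225 225 225 162 132 131 132 130 132 131 109
 178 214 213 212 211 212 211 213 213 214 214 216 216 214 213 210 187 209
 217 220 194  92]
6 [ 46  48 147 177 178 177 158 179 178 176 176 176 176 176 177 177 178 179
 178 175 173 171 158 196 224 225 225 224 220 136 130 130 130 130 129 107
 142 169 167 167 166 165 166 165 165 167 167 169 168 166 165 163 133 160
 165 166 142  90]
10 [ 47  45  48  69  70  73  70  74  71  69  64  66  70  68  70  69  69  70
  68  65  69  71  91 186 224 224 224 225 224 200 130 129 130 131 129 104
  67  70  70  67  66  67  69  69  70  68  68  69  67  67  70  76  65  66
  72 149 122  88]
14 [ 48  46  87 134  77  70  72  76  78  70  69  65  68  68  68  70  68  68
  68  68  69  69  79 192 216 217 217 217 216 216 165 188 211 202 134 149
  68  71  69  67  67  69  68  66  67  69  69  69  68  70  82  67  67  72
 110 195 216  94]
18 [ 49  49 110 109  72  69  69  67  75  73  73  74  73  74  73  71  72  73
  70  67  70  69  65  68  71  72  73  72  73  72  69  71  72  71  69  72
  68  68  70  70  71  71  69  69  70  69  69  69  67  68  72  67  73 110
 125 131 216 123]
61 271 291 [-28.   -1.8  56. ]
70 276 291 [-31.   -2.7  56. ]
80 272 290 [-34.4  -1.8  56. ]
100 275 289 [-41.5  -2.1  56. ]
[-124.6   -1.1   43.3]
```

Converted, 51 mm is 0.0638, 45 mm is 0.0563, -0.2 degrees is -0.0006.

```bash
python3 nudge.py '{"plan": [[0,-0.0025,0.0313,0,0,-0.0006,20],[0,-0.0025,0.0563,0,0,-0.0006,20],[0,-0.0025,0.0638,0,0,-0.0006,20],[0,-0.0025,0.0638,0,0,-0.0006,20],[0,-0.0025,0.0638,0,0,-0.0006,20]]}'
python3 - <<'E'
from h import *
w=cam('wrist'); g=cv2.cvtColor(w['pixels'],cv2.COLOR_BGR2GRAY).astype(int)
cv2.imwrite('pics/w4.png',cv2.resize(w['pixels'][0:200,180:380],(600,600)))
print(box(get_state()['position']), get_state()['eef_rot'])
c=np.nonzero(g[64,262:302]>150)[0]+262; print(c.min(),c.max(),box(onz(w,(c.min()+c.max())/2,64,60)))
E
```

```text
time: 7.15
position: [517.3, -96.8, 48.2]
eef_rot: [179.9, -0.0, 69.9]
ft_force: [-0.2, 0.7, -0.9]
finger_gap: 23.0
grasp_force: 98.6
[-1.245e+02  1.000e-01 -6.700e+00] [ 1.79900154e+02 -2.39446147e-03  6.99200767e+01]
271 291 [-28.8  -0.1   5. ]
```

View pics/w4.png

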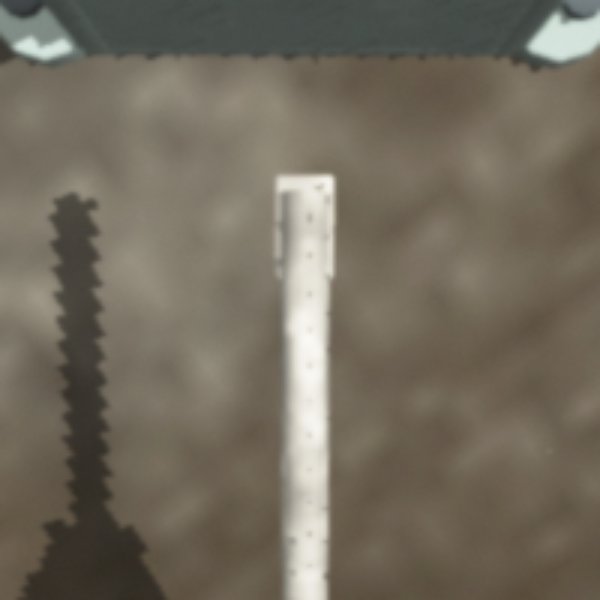

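Converted, 42 mm is 0.0525, 36 mm is 0.045, 0.2 degrees is 0.0006.

```bash
python3 nudge.py '{"plan": [[0.0188,0,0.0013,0,0,0.0006,20],[0.035,0,0.0013,0,0,0.0006,20],[0.045,0,0.0013,0,0,0.0006,20],[0.0525,0,0.0013,0,0,0.0006,20],[0.0525,0,0.0013,0,0,0.0006,20]]}' 110; python3 nudge.py '{"plan": [[0.0075,0,0,0,0,0,20],[0.015,0,0,0,0,0,20],[0.0225,0,0,0,0,0,20],[0.03,0,0,0,0,0,20],[0.03,0,0,0,0,0,20]]}'
```

```text
time: 7.82
position: [531.6, -55.9, 46.7]
eef_rot: [180.0, -0.1, 69.8]
ft_force: [0.4, 0.7, 1.5]
finger_gap: 22.3
grasp_force: 108.2
time: 8.45
position: [539.6, -33.7, 46.4]
eef_rot: [180.0, -0.1, 69.7]
ft_force: [1.0, 1.5, 2.6]
finger_gap: 22.6
grasp_force: 108.3
```

Converted, 9.2 mm is 0.0115, 2.1 mm is 0.0026, 9 degrees is 0.025.

```bash
python3 nudge.py '{"plan": [[0.0004,0,0.0031,0,0.0069,0,20],[0.0013,0,0.0064,0,0.0139,0,20],[0.0019,0,0.009,0,0.0194,0,20],[0.0026,0,0.0115,0,0.025,0,20],[0.0026,0,0.0115,0,0.025,0,20]]}' 120
python3 - <<'E'
from h import *
for t in (12,15,18,21,24,27):
    q=np.radians(t-9); v=R.from_euler('y',-9,degrees=True).apply(np.array([59.5,0,-8.6])-0) # fulcrum rel TCP after 9deg move, in tool axes is constant
    F=np.array([59.5,0,-8.6]); print(t,np.round(F-R.from_euler('y',t-9,degrees=True).apply(F),1))
print(box(get_state()['position']))
E
```

```text
time: 9.07
position: [539.7, -33.1, 36.9]
eef_rot: [-180.0, -9.0, 69.7]
ft_force: [-1.1, -0.8, 2.3]
finger_gap: 22.5
grasp_force: 121.4
12 [0.5 0.  3.1]
15 [1.2 0.  6.2]
18 [2.1 0.  9.2]
21 [ 3.1  0.  12.2]
24 [ 4.3  0.  15.1]
27 [ 5.6  0.  18. ]
[-57.    1.2 -18.1]
```

Converted, 3.1 mm is 0.0039, 0.5 mm is 0.0006, 3 degrees is 0.0083.

```bash
for i in 1; do python3 nudge.py '{"plan": [[0.0006,0,0.0039,0,0.0083,0,20],[0.0006,0,0.0039,0,0.0083,0,20]]}'; python3 nudge.py '{"plan": [[0.0006,0,0.0039,0,0.0083,0,20],[0.0006,0,0.0039,0,0.0083,0,20]]}';python3 nudge.py '{"plan": [[0.0006,0,0.0039,0,0.0083,0,20],[0.0006,0,0.0039,0,0.0083,0,20]]}'; done
python3 - <<'E'
from h import *
t=cam('top');cv2.imwrite('pics/t5.png',t['pixels']);a=cam('scene')
cv2.imwrite('pics/a5.png',cv2.resize(a['pixels'][190:290,220:340],(720,600),interpolation=cv2.INTER_CUBIC))
E
```

```text
time: 9.32
position: [540.2, -32.2, 34.1]
eef_rot: [-180.0, -11.9, 69.7]
ft_force: [-0.6, -1.9, 2.7]
finger_gap: 22.1
grasp_force: 121.5
time: 9.57
position: [541.4, -30.3, 32.2]
eef_rot: [180.0, -15.0, 69.7]
ft_force: [0.6, 3.7, 7.4]
finger_gap: 22.2
grasp_force: 121.6
time: 9.82
position: [542.0, -29.1, 29.7]
eef_rot: [180.0, -18.0, 69.7]
ft_force: [0.3, 2.9, 9.5]
finger_gap: 22.7
grasp_force: 121.7
```

View pics/a5.png

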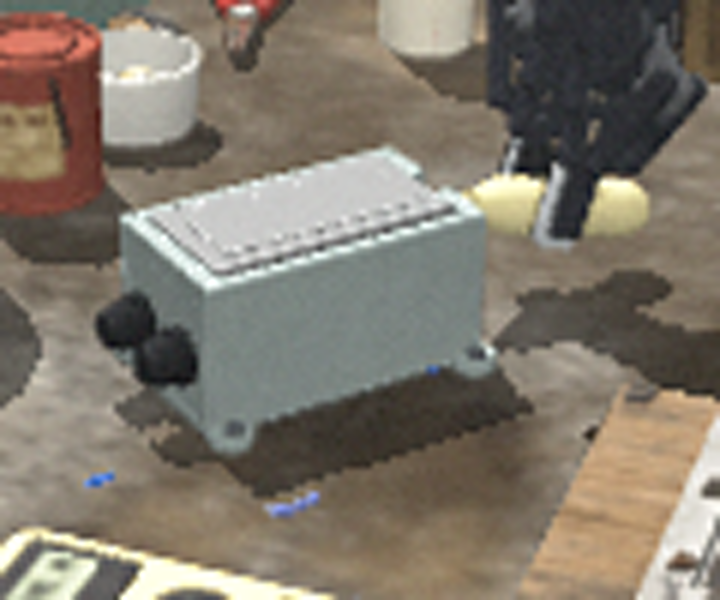

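Converted, 3.1 mm is 0.0039, 0.5 mm is 0.0006, 3 degrees is 0.0083.

```bash
for i in 1; do python3 nudge.py '{"plan": [[0.0006,0,0.0039,0,0.0083,0,20],[0.0006,0,0.0039,0,0.0083,0,20]]}'; python3 nudge.py '{"plan": [[0.0006,0,0.0039,0,0.0083,0,20],[0.0006,0,0.0039,0,0.0083,0,20]]}'; done
python3 - <<'E'
from h import *
a=cam('scene')
cv2.imwrite('pics/a6.png',cv2.resize(a['pixels'][190:290,220:340],(720,600),interpolation=cv2.INTER_CUBIC))
print(box(get_state()['position']))
for h in (0,5,10): print(h,[np.round((np.array(proj(a,N+d*10+l*s+[0,0,15+h]))-[220,190])*6) for s in (-30,0,30)])
E
```

```text
time: 10.18
position: [541.3, -28.5, 25.2]
eef_rot: [-179.9, -20.9, 69.7]
ft_force: [-2.0, -3.1, 2.1]
finger_gap: 22.4
grasp_force: 121.2
time: 10.42
position: [541.6, -26.7, 22.4]
eef_rot: [-179.9, -23.9, 69.6]
ft_force: [-1.4, -2.7, 2.9]
finger_gap: 22.8
grasp_force: 121.3
[-50.4   1.6 -32.5]
0 [array([378., 154.]), array([416., 181.]), array([455., 208.])]
5 [array([379., 144.]), array([416., 170.]), array([455., 197.])]
10 [array([379., 134.]), array([417., 160.]), array([456., 187.])]
```

View pics/a6.png

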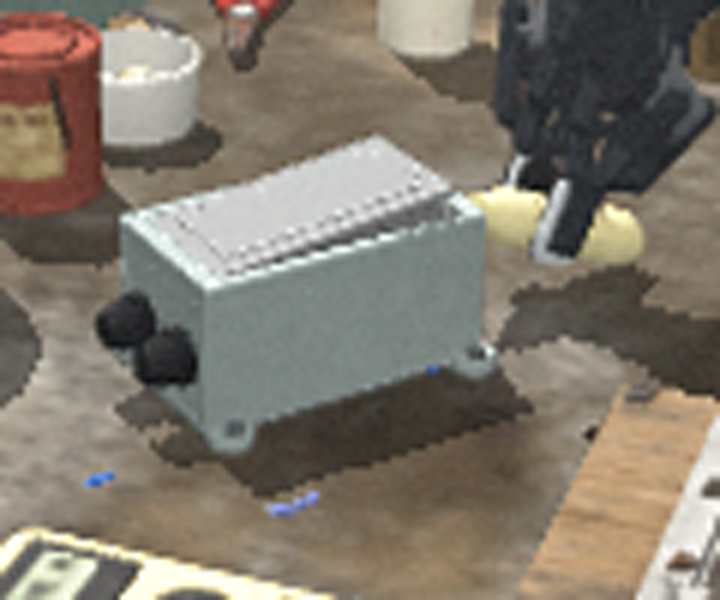

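Converted, 2.1 mm is 0.0026, 0.3 mm is 0.0004, 2 degrees is 0.0056.

```bash
python3 nudge.py '{"plan": [[0.0004,0,0.0026,0,0.0056,0,20],[0.0004,0,0.0026,0,0.0056,0,20]]}'; python3 nudge.py '{"plan": [[0,0,-0.0113,0,-0.025,0,20],[0.0006,0,-0.0231,0,-0.05,0,20],[0.0029,0,-0.0344,0,-0.0722,0,20],[0.0029,0,-0.0344,0,-0.0722,0,20],[0.0029,0,-0.0344,0,-0.0722,0,20]]}';python3 - <<'E'
from h import *
print(box(get_state()['position']))
E
```

```text
time: 10.72
position: [542.2, -25.5, 20.9]
eef_rot: [-179.9, -25.9, 69.7]
ft_force: [-1.6, -1.7, 2.1]
finger_gap: 22.4
grasp_force: 121.3
time: 11.35
position: [538.7, -34.2, 46.2]
eef_rot: [-179.9, -0.1, 69.8]
ft_force: [1.1, 1.2, 1.1]
finger_gap: 22.4
grasp_force: 119.9
[-58.4   1.7  -8.8]
```

Converted, -80 mm is -0.1, -65 mm is -0.0813.

```bash
python3 nudge.py '{"plan": [[-0.0188,0,0,0,0,0,20],[-0.05,0,0,0,0,0,20],[-0.0813,0,0,0,0,0,20],[-0.1,0,-0.0125,0,0,0,20],[-0.1,0,-0.0625,0,0,0,20],[-0.1,0,-0.0688,0,0,0,20],[-0.1,0,-0.0688,0,0,0,20]]}';python3 - <<'E'
from h import *
go([443,-132,100],[180,0,15.6])
a=cam('scene'); 
cv2.imwrite('pics/a7.png',cv2.resize(a['pixels'][190:290,220:340],(720,600),interpolation=cv2.INTER_CUBIC))
E
```

```text
time: 12.22
position: [511.4, -110.5, 102.0]
eef_rot: [180.0, -0.0, 69.7]
ft_force: [0.2, 0.9, -0.4]
finger_gap: 22.7
grasp_force: 119.7
row [-43.9 -56.6   2. ] [ 4.000e-02 -3.000e-02  5.409e+01] dist 72.0 ang 54.1
```

View pics/a7.png

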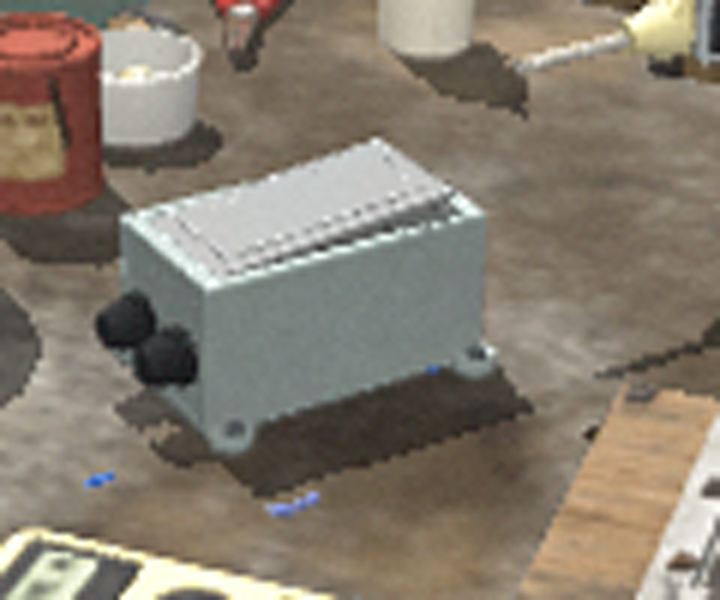

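Units first: shifts go in shares of 80 cm and turns go in shares of 360 degrees. So 95 mm is 0.1188, 85 mm is 0.1063, 54 degrees is 0.15.

```bash
python3 nudge.py '{"plan": [[-0.01,-0.0125,0,0,0,0.0278,20],[-0.02,-0.025,0,0,0,0.0556,20],[-0.03,-0.0375,0,0,0,0.0833,20],[-0.04,-0.0525,0,0,0,0.1111,20],[-0.05,-0.065,0,0,0,0.1389,20],[-0.055,-0.0713,0,0,0,0.15,20],[-0.055,-0.0713,0.05,0,0,0.15,20],[-0.055,-0.0713,0.1063,0,0,0.15,20],[-0.055,-0.0713,0.1188,0,0,0.15,20],[-0.055,-0.0713,0.1188,0,0,0.15,20]]}';python3 - <<'E'
from h import *
a=cam('scene');p=np.array(get_state()['position']);print(p,get_state()['eef_rot']);u=np.array([.9636,.2664,0])
for zr in (10,13): print([np.round(proj(a,p+u*s+[0,0,zr]),1) for s in (99,85,70,55,45)])
im=cv2.cvtColor(a['pixels'],cv2.COLOR_BGR2GRAY)
c=proj(a,p+u*70+[0,0,13]); x,y=int(c[0]),int(c[1]); print(x,y); print(im[y-9:y+10,x-12:x+12])
E
```

```text
time: 13.52
position: [441.8, -130.9, 6.0]
eef_rot: [-179.9, 0.1, 15.7]
ft_force: [-0.4, -0.3, 0.1]
finger_gap: 22.8
grasp_force: 119.6
[ 443.04667076 -131.5387969     7.23856241] [ 1.79998803e+02 -2.84583580e-03  1.57410697e+01]
[array([324. , 223.1]), array([328.8, 224. ]), array([333.9, 225. ]), array([339.1, 226. ]), array([342.6, 226.6])]
[array([324.1, 222.1]), array([328.9, 223. ]), array([334., 224.]), array([339.2, 225. ]), array([342.7, 225.7])]
334 224
[[116 119 118 117 122 123 123 127 133 135 128 129 132 136 135 132 126 116
  115 114 114 118 117 115]
 [123 123 125 131 123 123 126 130 137 131 139 139 139 141 144 144 140 124
  124 114 114 114 112 117]
 [119 120 119 121 121 120 118 122 124 127 134 136 134 129 133 130 132 127
  122 120 114 118 117 117]
 [108 111 114 116 115 119 123 118 121 120 122 116 120 117 116 119 123 132
  124 122 113 116 112 115]
 [ 97 101  98 108 106 113 120 121 121 121 125 128 127 129 124 126 130 129
  131 126 120 117 117 122]
 [ 96 104 103 109 108 105 105 110 112 116 129 137 148 150 145 139 137 133
  128 124 113 110 117 125]
 [106 118 118 117 117 110 
[... 587 characters left out ...]
06 108 112 121 121 122 123 124 117 115 114 114 110 116 109 114 117
  125 130 152 163 188 216]
 [106 113 112 112 115 119 124 124 127 126 118 125 119 127 130 123 116 108
  111 115 111 107 143 178]
 [102 109 108 118 117 116 118 116 114 121 121 120 124 122 124 129 122 115
  111 109 108 102 122 152]
 [113 108 109 114  74  71  76  74 119 120 115 119 125 126 117 118 119 121
  123 122 122 112 109 106]
 [111 112 115 113 104 106  62  62  72  72  71  72  81 120 122 121 120 123
  126 127 130 111 104 106]
 [111 114 113 108 113 117 118 117 119 112 110  67  64  71  75  79  73 114
  121 130 130 122 113 110]
 [110 110 112 112 117 124 132 137 124 124 121 115 109 112 109 113  68  73
   78  81  83  74 119 118]]
```

Converted, 4 mm is 0.005, 2 mm is 0.0025.

```bash
python3 nudge.py '{"plan": [[0,0,0.0025,0,0,0,20],[0,0,0.005,0,0,0,20],[0,0,0.005,0,0,0,20]]}' 60; python3 nudge.py '{"plan": [[0,0,0.0013,0,0,0,20],[0,0,0.0025,0,0,0,20],[0,0,0.0025,0,0,0,20]]}' 30
```

```text
time: 13.95
position: [443.0, -131.6, 3.2]
eef_rot: [180.0, -0.0, 15.7]
ft_force: [-0.3, -0.7, -1.8]
finger_gap: 22.5
grasp_force: 119.6
time: 14.32
position: [442.6, -131.4, 0.6]
eef_rot: [-180.0, 0.0, 15.7]
ft_force: [-0.6, 0.2, -0.9]
finger_gap: 22.5
grasp_force: 119.6
```

Converted, -160 mm is -0.2, -130 mm is -0.1625.

```bash
python3 nudge.py '{"plan": [[0,0,0.0006,0,0,0,24],[0,0,0.0006,0,0,0,27],[0,0,0.0006,0,0,0,40],[0,0,0.0006,0,0,0,46],[0,0,0,0,0,0,46],[0,0,-0.025,0,0,0,46],[0,0,-0.0875,0,0,0,50],[0,0,-0.1625,0,0,0,60],[0,0,-0.2,0,0,0,66],[0,0,-0.2,0,0,0,66]]}' 40;python3 - <<'E'
from h import *
w=cam('wrist'); hsv=cv2.cvtColor(w['pixels'],cv2.COLOR_BGR2HSV)
m=cv2.inRange(hsv,(22,55,140),(35,255,255)); print(rect(w,14,m))
P=N+d*(10+16)+[0,0,15]; print(P)
go([P[0],P[1],160],[180,0,69.75])
E
```

```text
time: 15.58
position: [444.7, -132.4, 164.0]
eef_rot: [179.7, -0.3, 15.7]
ft_force: [0.0, 0.4, -0.4]
finger_gap: 65.8
grasp_force: 0.0
(((431.57562255859375, -135.04798889160156), (102.88571166992188, 27.567523956298828), 14.772525787353516), array([[ 378.31854, -134.83685],
       [ 385.34778, -161.49315],
       [ 484.8327 , -135.25912],
       [ 477.80347, -108.60283]], dtype=float32), array([ 264,  157,   30,  104, 1317], dtype=int32))
[569.49904348  44.39297473  70.        ]
row [ 169.2 -135.4    1.8] [  0.15  -0.06 -54.02] dist 217.0 ang 54.0
```

Converted, 169 mm is 0.2113, 150 mm is 0.1875, -54 degrees is -0.15.

```bash
python3 nudge.py '{"plan": [[0.0375,-0.0313,0,0,0,-0.025,72],[0.075,-0.0625,0,0,0,-0.05,72],[0.1125,-0.0938,0,0,0,-0.075,72],[0.15,-0.125,0,0,0,-0.1,72],[0.1875,-0.1563,0,0,0,-0.125,72],[0.2113,-0.1694,0,0,0,-0.15,72],[0.2113,-0.1694,0,0,0,-0.15,72],[0.2113,-0.1694,0.05,0,0,-0.15,72],[0.2113,-0.1694,0.075,0,0,-0.15,72],[0.2113,-0.1694,0.075,0,0,-0.15,72]]}';python3 - <<'E'
from h import *
P=N+d*(10+16)+[0,0,15]
go([P[0],P[1],76],[180,0,69.75])
w=cam('wrist'); cv2.imwrite('pics/w8.png',w['pixels'])
hsv=cv2.cvtColor(w['pixels'],cv2.COLOR_BGR2HSV)
m=cv2.inRange(hsv,(0,0,140),(180,10,225)); rr=rect(w,74,m); print(rr[0],[box([*p,74]) for p in rr[1]])
E
```

```text
time: 16.88
position: [566.1, 44.3, 98.1]
eef_rot: [-179.7, 0.1, 69.6]
ft_force: [-0.5, -0.0, -0.9]
finger_gap: 71.6
grasp_force: 0.0
row [ 1.3  3.3 22. ] [-0.31  0.1  -0.14] dist 22.0 ang 0.4
((583.6868896484375, 81.90214538574219), (117.17072296142578, 61.190616607666016), 69.57438659667969) [array([ 7.6, 30.4, 19. ]), array([  7.4, -30.7,  19. ]), array([124.6, -31.1,  19. ]), array([124.8,  30.1,  19. ])]
```

View pics/w8.png

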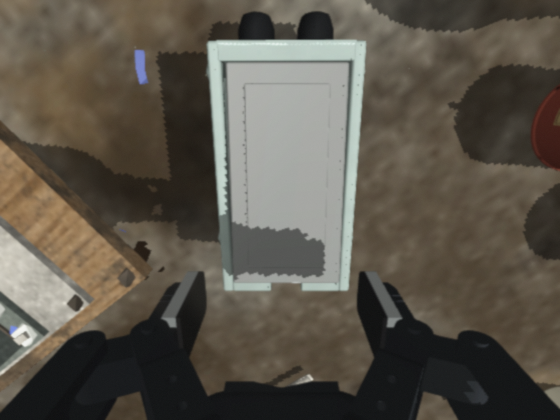

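Converted, 23 mm is 0.0288, 20 mm is 0.025, -0.3 degrees is -0.0008.

```bash
python3 nudge.py '{"plan": [[0.0019,0.0038,0.015,-0.0008,0,-0.0003,70],[0.0019,0.0038,0.025,-0.0008,0,-0.0003,70],[0.0019,0.0038,0.0288,-0.0008,0,-0.0003,70],[0.0019,0.0038,0.0288,-0.0008,0,-0.0003,70]]}';python3 nudge.py '{"plan": [[0,0,0.0013,0,0,0,70],[0,0,0.0025,0,0,0,70],[0,0,0.0025,0,0,0,70]]}'
python3 - <<'E'
from h import *
P=N+d*(10+16)+[0,0,15]
go([P[0],P[1],76],[180,0,69.75])
E
```

```text
time: 17.42
position: [571.8, 45.2, 77.5]
eef_rot: [179.7, 0.0, 69.8]
ft_force: [-0.5, -0.3, -0.2]
finger_gap: 70.0
grasp_force: 0.0
time: 17.8
position: [572.0, 45.1, 75.8]
eef_rot: [179.7, -0.0, 69.8]
ft_force: [0.4, -0.1, 0.9]
finger_gap: 69.9
grasp_force: 0.0
row [-1.6 -2.1 -0.2] [ 0.31 -0.    0.08] dist 3.0 ang 0.3
```

Converted, -2.1 mm is -0.0026, 2 mm is 0.0025, 0.3 degrees is 0.0008.

```bash
python3 nudge.py '{"plan": [[-0.0019,-0.0026,0,0.0008,0,0,68],[-0.0019,-0.0026,0,0.0008,0,0,68],[-0.0019,-0.0026,0.0025,0.0008,0,0,66],[-0.0019,-0.0026,0.0025,0.0008,0,0,66]]}';python3 nudge.py '{"plan": [[0,0,0.0013,0,0,0,66],[0,0,0.0025,0,0,0,66],[0,0,0.0025,0,0,0,66]]}';python3 nudge.py '{"plan": [[0,0,0.0013,0,0,0,66],[0,0,0.0025,0,0,0,66],[0,0,0.0025,0,0,0,66]]}'
```

```text
time: 18.3
position: [569.3, 44.5, 73.5]
eef_rot: [-180.0, 0.0, 69.8]
ft_force: [0.1, -0.7, -0.2]
finger_gap: 65.9
grasp_force: 0.0
time: 18.68
position: [569.4, 44.5, 71.6]
eef_rot: [-180.0, 0.0, 69.8]
ft_force: [-0.6, 0.5, 0.1]
finger_gap: 66.1
grasp_force: 0.0
time: 19.05
position: [569.4, 44.4, 69.6]
eef_rot: [-180.0, 0.0, 69.8]
ft_force: [-0.7, 0.2, 0.3]
finger_gap: 66.1
grasp_force: 0.0
```

Converted, 1 mm is 0.0013.

```bash
for i in 1 2; do python3 nudge.py '{"plan": [[0,0,0.0013,0,0,0,66],[0,0,0.0013,0,0,0,66]]}' | grep -E "posi|ft"; done; python3 nudge.py '{"plan": [[0,0,0.0013,0,0,0,64],[0,0,0.0013,0,0,0,64]]}'
python3 - <<'E'
from h import *
a=cam('scene')
cv2.imwrite('pics/a9.png',cv2.resize(a['pixels'][180:260,250:350],(750,600),interpolation=cv2.INTER_CUBIC))
E
```

```text
position: [569.4, 44.5, 68.6]
ft_force: [-0.1, 1.0, -0.2]
position: [569.4, 44.4, 67.6]
ft_force: [-0.3, -0.4, -1.0]
time: 19.8
position: [569.4, 44.5, 66.6]
eef_rot: [-180.0, 0.0, 69.8]
ft_force: [-0.5, 0.1, 0.0]
finger_gap: 63.6
grasp_force: 0.0
```

View pics/a9.png

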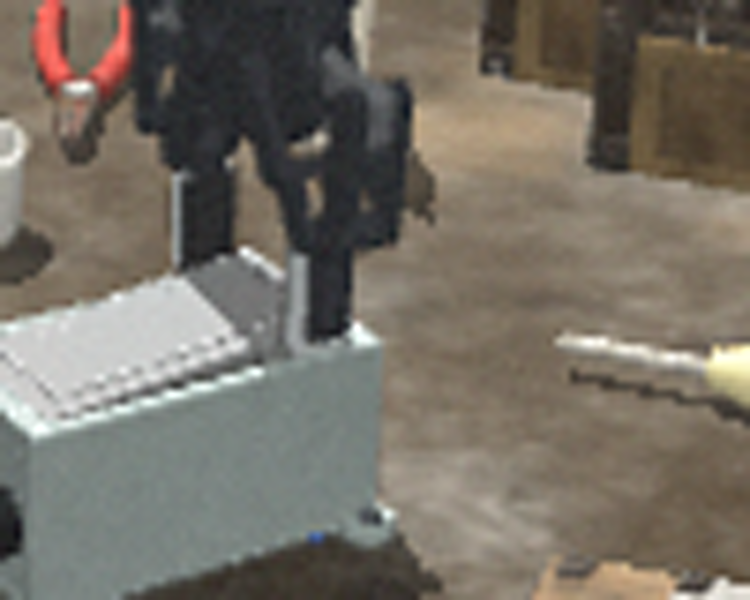

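Converted, 0.5 mm is 0.0006.

```bash
python3 nudge.py '{"plan": [[0,0,0.0006,0,0,0,61],[0,0,0.0006,0,0,0,57],[0,0,0.0006,0,0,0,50],[0,0,0.0006,0,0,0,50],[0,0,0.0006,0,0,0,50]]}' 50
python3 - <<'E'
from h import *
s=get_state(); p=np.array(s['position']); b=box(p); print(b)
# tabs hinge: box x=126 (cover +x edge), z=70-5..; in tool frame relative TCP: x fwd = 126-b0, z = -(hz-p)
F=np.array([126-b[0],0,-(62-p[2])]); print(F)
for t in (2,4,6,8,10,12): print(t,np.round(F-R.from_euler('y',-t,degrees=True).apply(F),1), np.round(F-R.from_euler('y',t,degrees=True).apply(F),1))
E
```

```text
time: 20.48
position: [569.7, 44.4, 66.6]
eef_rot: [180.0, -0.0, 69.8]
ft_force: [-1.9, 0.5, 5.5]
finger_gap: 58.5
grasp_force: 52.9
[26.1 -0.2 11.6]
[99.9         0.          4.58844818]
2 [ 0.2  0.  -3.5] [-0.1  0.   3.5]
4 [ 0.6  0.  -7. ] [-0.1  0.   7. ]
6 [  1.    0.  -10.4] [ 0.1  0.  10.5]
8 [  1.6   0.  -13.9] [ 0.3  0.  13.9]
10 [  2.3   0.  -17.3] [ 0.7  0.  17.4]
12 [  3.1   0.  -20.7] [ 1.2  0.  20.9]
```

Converted, -19 mm is -0.0238, -3.5 mm is -0.0044, -11 degrees is -0.0306.

```bash
python3 nudge.py '{"plan": [[0.0003,0,-0.0044,0,-0.0056,0,50],[0.0008,0,-0.0088,0,-0.0111,0,50],[0.0013,0,-0.013,0,-0.0167,0,50],[0.002,0,-0.0174,0,-0.0222,0,50],[0.0029,0,-0.0216,0,-0.0278,0,50],[0.0034,0,-0.0238,0,-0.0306,0,50],[0.0034,0,-0.0238,0,-0.0306,0,50]]}' 60
python3 - <<'E'
from h import *
a=cam('scene')
cv2.imwrite('pics/a10.png',cv2.resize(a['pixels'][170:270,220:350],(780,600),interpolation=cv2.INTER_CUBIC))
for h in (10,25,30): print(h,[np.round((np.array(proj(a,N+d*10+l*s+[0,0,15+h]))-[220,170])*6) for s in (-30,0,30)])
E
```

```text
time: 21.35
position: [570.0, 45.9, 85.4]
eef_rot: [-180.0, 11.3, 69.9]
ft_force: [-3.1, -8.2, 2.1]
finger_gap: 57.5
grasp_force: 63.8
10 [array([379., 254.]), array([417., 280.]), array([456., 307.])]
25 [array([380., 223.]), array([418., 248.]), array([457., 275.])]
30 [array([380., 213.]), array([418., 238.]), array([458., 264.])]
```

View pics/a10.png

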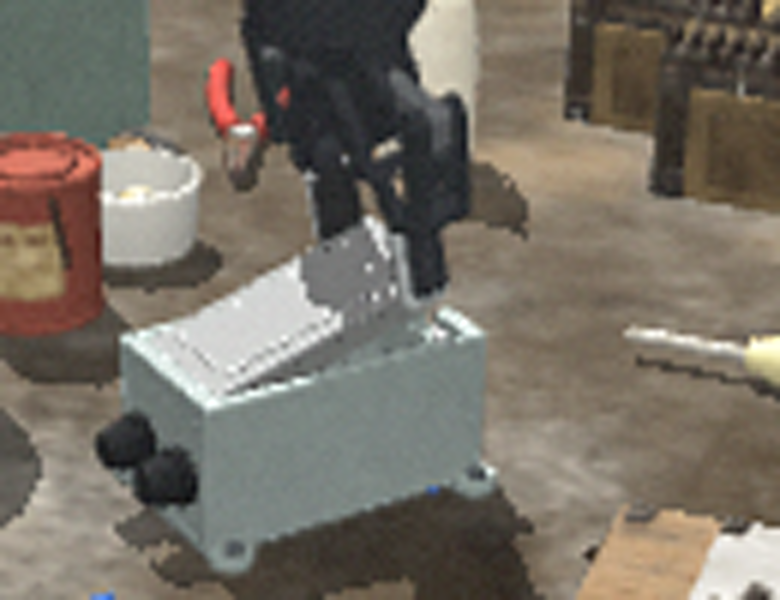

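Converted, -10 mm is -0.0125, -6.5 mm is -0.0081, -0.5 degrees is -0.0014.

```bash
python3 nudge.py '{"plan": [[-0.0044,0,0.0003,0,-0.0014,0,50],[-0.0081,0,0.001,0,-0.0014,0,50],[-0.0125,0,0.0018,0,-0.0014,0,50],[-0.0125,0,0.0018,0,-0.0014,0,50]]}'; python3 nudge.py '{"plan": [[-0.0008,0,-0.0038,0,0,0,50],[-0.0015,0,-0.0075,0,0,0,50],[-0.0015,0,-0.0075,0,0,0,50]]}'
```

```text
time: 21.9
position: [566.8, 37.4, 85.8]
eef_rot: [-180.0, 11.5, 69.8]
ft_force: [0.4, -0.4, 0.7]
finger_gap: 57.7
grasp_force: 64.0
time: 22.28
position: [567.1, 37.5, 92.2]
eef_rot: [180.0, 11.5, 69.8]
ft_force: [0.8, -0.6, -1.9]
finger_gap: 57.1
grasp_force: 64.0
```

Converted, -75 mm is -0.0938, -50 mm is -0.0625, 16.4 degrees is 0.0456.

```bash
python3 nudge.py '{"plan": [[-0.01,0,-0.025,0,0,0,50],[-0.02,0,-0.0625,0,0,0,50],[-0.025,0,-0.0938,0,0.0111,0,50],[-0.025,0,-0.0938,0,0.0278,0,50],[-0.025,0,-0.0938,0,0.0456,0,50],[-0.025,0,-0.0938,0,0.0456,0,50],[-0.025,0,-0.0938,0,0.0456,0,50]]}'
python3 - <<'E'
from h import *
go([620.5,-127.4,110],[180,-4.9,69.75])
a=cam('scene')
cv2.imwrite('pics/a11.png',cv2.resize(a['pixels'][130:250,220:380],(800,600),interpolation=cv2.INTER_CUBIC))
p=np.array(get_state()['position']);print(p)
# expected lying-level outline
c=p+42*d+[0,0,11.6]
print([np.round((np.array(proj(a,c+sx*58*d+sy*30*l))-[220,130])*5) for sx,sy in((-1,-1),(-1,1),(1,1),(1,-1))])
E
```

```text
time: 23.15
position: [565.5, 32.9, 170.1]
eef_rot: [180.0, -4.8, 69.8]
ft_force: [0.7, 0.7, -0.6]
finger_gap: 57.5
grasp_force: 64.4
row [-136.1  106.9   49. ] [0.03 0.1  0.06] dist 180.0 ang 0.1
[565.54150747  33.40453044 169.89341149]
[array([339., 227.]), array([407., 265.]), array([202., 310.]), array([140., 269.])]
```

View pics/a11.png

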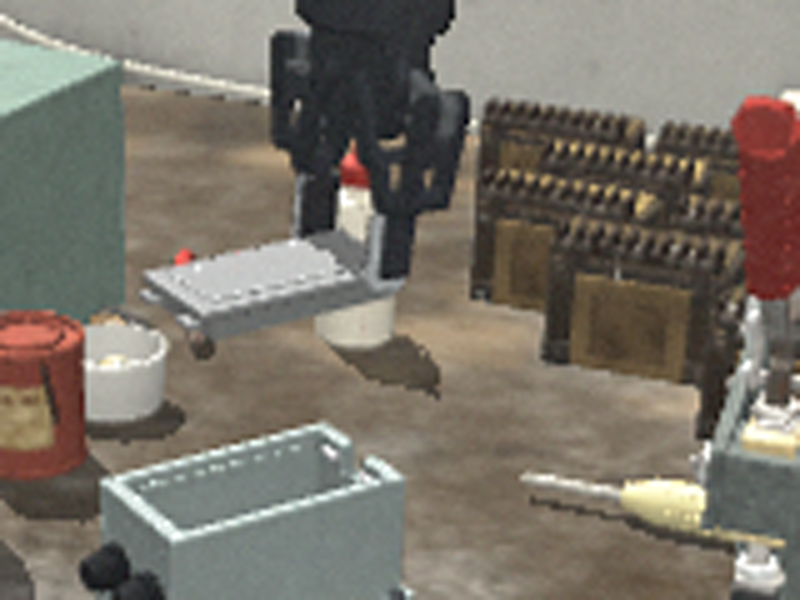

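```bash
python3 - <<'E'
from h import *
t=cam('top'); print(onz(t,374,160,150),onz(t,366,172,10))
for u,v in ((380,225),(398,210),(369,270)): print(onz(t,u,v,70),onz(t,u,v,20))
E
python3 nudge.py '{"plan": [[-0.0375,0.03,0,0,0,0,50],[-0.075,0.06,0,0,0,0,50],[-0.1125,0.09,0,0,0,0,50],[-0.15,0.1188,0.025,0,0,0,50],[-0.17,0.1338,0.0613,0,0,0,50],[-0.17,0.1338,0.0613,0,0,0,50],[-0.17,0.1338,0.0613,0,0,0,50]]}'
```

```text
[ 739.40663203 -225.11352143  150.        ] [ 741.10553711 -230.1468514    10.        ]
[ 579.57845486 -249.91953627   70.        ] [ 585.85040214 -260.80112674   20.        ]
[ 619.80315699 -300.74246634   70.        ] [ 627.59781116 -313.54795982   20.        ]
[ 459.15070987 -214.79172505   70.        ] [ 460.86386251 -224.34355153   20.        ]
time: 24.12
position: [620.8, -125.9, 109.4]
eef_rot: [-180.0, -4.9, 69.9]
ft_force: [0.4, 0.4, -0.4]
finger_gap: 57.8
grasp_force: 64.6
```

Converted, 94 mm is 0.1175, 85 mm is 0.1063.

```bash
python3 nudge.py '{"plan": [[-0.0033,0,0.0375,0,0,0,50],[-0.0064,0,0.075,0,0,0,50],[-0.009,0,0.1063,0,0,0,50],[-0.01,0,0.1175,0,0,0,50],[-0.01,0,0.1175,0,0,0,50],[-0.01,0,0.1175,0,0,0,50]]}'; python3 nudge.py '{"plan": [[-0.0001,0,0.0019,0,0,0,50],[-0.0003,0,0.0038,0,0,0,50],[-0.0004,0,0.005,0,0,0,50],[-0.0004,0,0.005,0,0,0,50]]}'
python3 - <<'E'
from h import *
a=cam('scene');p=np.array(get_state()['position']); c=p+42*d+[0,0,11.6]; print(p,c)
g=cv2.cvtColor(a['pixels'],cv2.COLOR_BGR2HSV)
m=cv2.inRange(g,(0,0,120),(180,14,235)); q=proj(a,c+15*d); x,y=int(q[0]),int(q[1]); z=np.zeros_like(m); z[y-25:y+25,x-35:x+35]=m[y-25:y+25,x-35:x+35]
print([np.round(proj(a,c+sx*58*d+sy*30*l),1) for sx,sy in((-1,-1),(-1,1),(1,1),(1,-1))])
n,L,s,_=cv2.connectedComponentsWithStats(z); i=L[y,x]; print(s[i]); ys,xs=np.nonzero(L==i); k=cv2.convexHull(np.c_[xs,ys]); print(cv2.approxPolyDP(k,2,True)[:,0].tolist())
E
```

```text
time: 24.88
position: [621.9, -127.1, 16.5]
eef_rot: [179.8, -4.9, 69.9]
ft_force: [0.9, 0.2, -1.8]
finger_gap: 57.3
grasp_force: 64.6
time: 25.38
position: [620.4, -126.9, 10.4]
eef_rot: [-180.0, -4.9, 69.8]
ft_force: [-0.2, 0.2, -0.8]
finger_gap: 57.5
grasp_force: 64.6
[ 620.47340707 -126.90236759   10.49264756] [635.01032347 -87.49833148  22.09264756]
[array([303.2, 206.4]), array([314.9, 213.8]), array([281.7, 222.7]), array([270.6, 214.6])]
[272 206  42  16 239]
[[313, 217], [291, 221], [272, 216], [295, 207], [310, 206]]
```

Converted, 2 mm is 0.0025, 1 mm is 0.0013.

```bash
python3 nudge.py '{"plan": [[-0.0001,0,0.0013,0,0,0,50],[-0.0003,0,0.0025,0,0,0,50],[-0.0003,0,0.0025,0,0,0,50]]}'|grep -E "pos|ft"; for i in 1 2 3; do python3 nudge.py '{"plan": [[-0.0001,0,0.0013,0,0,0,50],[-0.0001,0,0.0013,0,0,0,50]]}'|grep -E "pos|ft"; done
```

```text
position: [620.4, -126.9, 8.4]
ft_force: [0.4, 0.1, -1.7]
position: [620.5, -126.9, 7.5]
ft_force: [0.2, 0.0, -1.2]
position: [620.5, -126.9, 6.5]
ft_force: [-0.7, -0.1, -0.8]
position: [620.6, -127.0, 5.6]
ft_force: [0.1, -0.3, -0.3]
```

```bash
for i in 1 2 3; do python3 nudge.py '{"plan": [[0,0,0.0008,0,0,0,50],[0,0,0.0008,0,0,0,50]]}'|grep -E "pos|ft"; done
```

```text
position: [620.7, -127.0, 5.4]
ft_force: [-1.1, -0.2, 2.6]
position: [620.6, -127.0, 5.2]
ft_force: [-2.8, -0.2, 7.5]
position: [620.7, -127.0, 5.3]
ft_force: [-6.2, 0.4, 11.1]
```

Converted, -1.2 mm is -0.0015.

```bash
python3 nudge.py '{"plan": [[0,0,-0.0015,0,0,0,50],[0,0,-0.0015,0,0,0,50],[0,0,-0.0015,0,0,0,58],[0,0,-0.0015,0,0,0,60],[0,0,-0.0015,0,0,0,63],[0,0,-0.0015,0,0,0,67],[0,0,-0.0015,0,0,0,72],[0,0,-0.0015,0,0,0,76],[0,0,-0.0015,0,0,0,76]]}' 20; python3 nudge.py '{"plan": [[0,0,-0.0125,0,0,0,76],[0.0013,0,-0.0375,0,0,0,76],[0.0038,0,-0.0875,0,0,0,76],[0.0063,0,-0.15,0,-0.0056,0,76],[0.0063,0,-0.2125,0,-0.0136,0,76],[0.0063,0,-0.25,0,-0.0136,0,76],[0.0063,0,-0.25,0,-0.0136,0,76]]}'
python3 - <<'E'
from h import *
w=cam('wrist'); hsv=cv2.cvtColor(w['pixels'],cv2.COLOR_BGR2HSV)
for lo in (10,16):
    m=cv2.inRange(hsv,(0,0,130),(180,lo,230)); print(rect(w,17,m))
m=cv2.inRange(hsv,(22,55,140),(35,255,255)); print(rect(w,14,m)[0])
a=cam('scene'); c=np.array([635,-88,17.]); print([np.round(proj(a,c+sx*58*d+sy*30*l),1) for sx,sy in((-1,-1),(-1,1),(1,1),(1,-1))])
g=cv2.cvtColor(a['pixels'],cv2.COLOR_BGR2HSV); m=cv2.inRange(g,(0,0,120),(180,14,240)); q=proj(a,c); x,y=int(q[0]),int(q[1]); z=np.zeros_like(m); z[y-25:y+25,x-35:x+35]=m[y-25:y+25,x-35:x+35]
n,L,s,_=cv2.connectedComponentsWithStats(z); i=L[y,x]; print(s[i]); ys,xs=np.nonzero(L==i); k=cv2.convexHull(np.c_[xs,ys]); print(cv2.approxPolyDP(k,2,True)[:,0].tolist())
E
```

```text
time: 28.42
position: [620.6, -126.9, 5.0]
eef_rot: [180.0, -4.9, 69.8]
ft_force: [-0.3, 0.6, 0.6]
finger_gap: 75.8
grasp_force: 0.0
time: 29.3
position: [618.7, -139.0, 210.4]
eef_rot: [179.5, -0.0, 69.8]
ft_force: [0.7, 0.0, 0.8]
finger_gap: 76.0
grasp_force: 0.0
(((636.2782592773438, -85.78972625732422), (118.34684753417969, 59.00663375854492), 69.81178283691406), array([[ 588.16644 , -131.14603 ],
       [ 643.5479  , -151.50952 ],
       [ 684.3901  ,  -40.433426],
       [ 629.0086  ,  -20.069931]], dtype=float32), array([ 247,   67,   61,  122, 6919], dtype=int32))
(((636.4165649414062, -85.83045959472656), (118.3460464477539, 59.29088592529297), 69.79182434082031), array([[ 588.15576 , -131.12053 ],
       [ 643.7969  , -151.6015  ],
       [ 684.67737 ,  -40.54039 ],
       [ 629.03625 ,  -20.059418]], dtype=float32), array([ 247,   67,   62,  122, 6991], dtype=int32))
((431.6551513671875, -134.731201171875), (108.16112518310547, 28.013845443725586), 15.166909217834473)
[array([303.2, 207.9]), array([314.9, 215.3]), array([281.8, 224.2]), array([270.7, 216.2])]
[271 209  43  14 252]
[[313, 215], [291, 222], [271, 217], [300, 209]]
```

```bash
python3 nudge.py '{"plan": [[0,0,0,0,0,0,76],[0,0,0,0,0,0,76]]}'|head -2; python3 -c "
from rig import r, get_image, get_state, close_job
print(close_job())"
```

```text
time: 29.65
position: [615.5, -138.0, 203.0]
the job is handed in; nothing more can be done
None
```

I levered the cover up with the screwdriver, lifted it out and set it flat, outer face up, on the bench clear of the box, with the screwdriver left lying on the bench; I handed the job in at about 30 s, no result was shown, and I viewed 14 pictures, over the limit of 10.

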